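# Find and mark the balance point of a display bar

### The job

This display bar will hang in the shop window from a single hook. Slide it along the knife edge of the balance stand, gently and without lifting it off, until it comes to rest level by itself with your hand off it; then press the marking punch above the edge lightly down until its tip marks the bar, let the punch spring back up, and leave the bar balancing there. Leave the small things on the counter alone.

Things in the scene. Friction and masses are not known exactly. Their poses are not given: they have to be found in the camera images.
- balance_stand: dark steel balance stand, fixed; base 110 x 190 x 10 mm. Origin on the counter under the knife edge; y runs along the bar, x away from the robot, z up. At y = +70 and -70 mm guide forks (cheeks 28 mm apart, tops 75 mm high) with soft damped rubber pads that calm the bar and catch its low side; a post at x = +52 mm carries a bracket arm (26 mm broad, top 126 mm high) over the edge
- knife_edge (a point): middle of the knife edge on the stand, 75 mm above the counter; a steel edge ground 6 mm broad along the bar's length, on which the underside of the bar's top web lies
- bar: the loose display bar: aluminium channel, open below, 24 mm wide, 328 mm long over its black end plugs; top web 4 mm thick, side flanges hang 16.5 mm below it. Origin at mid-length and mid-width on the web's underside, which lies on the knife edge; y along the bar, z up. About 0.64 kg, end plugs of unlike hidden weight: it balances up to about 25 mm to either side of mid-length
- bar_mid (a point): the bar's origin again. Let go within about 4 mm of its balance point the bar settles level on the edge in some 2 s; else it tips about 0.09 rad, low on its heavy side (+y at the start, where it has about 10 to 70 mm to slide towards -y). Its flat end faces (24 wide, 20 high) can be pushed; friction on whatever touches the bar can hold it up or down
- punch: the marking punch, a sprung plunger that slides straight down out of the bracket arm: origin on its axis, 28 mm below the top of its knob. A light spring returns it (0.6 N when up, 150 N/m, 16 mm of travel)
- punch_top (a point): middle of the top of its black round knob, 24 mm in diameter, 152 mm above the counter when up, over the knife edge. The felt tip below (7 mm in diameter) ends 3 to 8 mm above the bar, by how far it happens to be screwed out, which is not measured: feel for the bar. The felt yields at 2000 N/m over 2.5 mm, then is solid: some 3 to 5 N on the knob mark the bar, more loads the edge hard
- chalk: bystander: white tailor's chalk, 36 x 46 x 8 mm, near the front edge
- felt_marker: bystander: felt marker lying near the front edge, 140 mm long, 14 mm high
- spool: bystander: thread spool standing behind the stand, 27 mm diameter, 46 mm high
- stamp: bystander: rubber stamp standing behind the stand, 26 x 50 x 66 mm
- stamp_pad: bystander: ink pad on the right, 62 x 92 x 18 mm
- tape: bystander: roll of tape lying behind on the right, 96 mm diameter, 25 mm high

How it is judged (in metres and radians):
On the way, in this order (a step that is already met when the one before it is completed fails the run):
1. the bar has come to rest level on the knife edge, not touched by the robot (angle between bar's own z axis and vertical below 0.035 rad and contact force between each of the arm, the fingers and bar below 0.05 N and angular speed of bar below 0.1 rad/s and z of bar_mid in the frame of balance_stand between 0.07 and 0.082 m), for 0.4 s.
2. the punch's tip is pressed on the level bar with 1.5 N or more (contact force between punch and bar above 1.5 N and angle between bar's own z axis and vertical below 0.035 rad and contact force between the fingers and bar below 0.05 N), for 0.1 s.
At the end, for the whole second after the job is handed in: The bar lies at rest on the knife edge of the stand, level within 2 degrees and not touched by the robot, and the punch is back up within 3 mm (angle between bar's own z axis and vertical below 0.035 rad and angular speed of bar below 0.1 rad/s and height (world z) of punch_top above 0.149 m and z of bar_mid in the frame of balance_stand between 0.07 and 0.082 m).
It fails at once if the bar is pressed on the stand with more than 20 N (contact force between bar and balance_stand above 20 N).
It fails at once if the bar is lifted off the edge (its middle rises more than 20 mm above the edge) (z of bar_mid in the frame of balance_stand above 0.095 m).
It fails at once if a small thing on the counter is moved more than 30 mm (distance of any of chalk, felt_marker, spool, stamp, stamp_pad, tape from where it was at the start of the episode above 0.03 m).
It also fails if it takes over 58 s, if anything falls off the work surface, if the arm or the gripper's body presses on something with over 40 N, if the wrist force passes 120 N, or if a joint passes its speed limit or range.

### The arm

A 6-joint arm with a two-finger parallel gripper is mounted at the origin on a cart in front of the work surface, level with it; the furniture and walls round the work are solid. World frame = base frame: x ahead of the robot, y to its left, z up, the work surface at z = 0. Lengths are in mm, angles in rad, forces in N, time in s.
With the tool pointing down it reaches from about 350 to 975 mm from the base axis. Payload 4.9 kg.
Tool frame: the origin (TCP) lies at the very end of the fingers, on their centre line; the grasp point (between the pads) lies 19 mm behind it; z points along the fingers, y is the line along which they close (so a half turn about z gives the same grasp; the last joint's range is limited). The gripper opens to 85 mm and grips with 20 to 120 N. Pads are 22 mm wide; open, the fingers measure 114 mm over their backs; the gripper's body (76 mm by 85 mm) begins 54 mm behind the grasp point. The pads swing forward as they close: fully open they stand 13 mm farther back than shut.
Start: joints at [1.182, 0.053, 1.613, -0, 1.476, -0.119], TCP at [166.577, 602.373, 231.304] pointing down, gripper open.
Joint ranges: [-3.01, 3.01], [-1.01, 2.22], [0.06, 2.58], [-1.02, 4.17], [0.09, 2.62], [-3.14, 3.14]. Speed limits (rad/s): [2.57, 2.57, 3.14, 3.14, 3.14, 3.14].

### API

Orientations are given as a rotation vector (axis times angle).
In Python, from rig import env gives the robot as it stands.
- The arm moves only by the shell command python3 -m pendant 'ROWS' [FORCE]. ROWS is JSON, a list of rows, each a list of 5 numbers: the shift along the tool's x, y, z in m, then the turn about the tool's z in rad, then the finger opening in m, from 0 to 0.0854. A call has 1 to 8 rows; each row is the pose to reach, as a shift and turn from the pose commanded when the call began, along the tool's axes at that moment; what a row does not reach only later rows make up. A row lasts 1/8 s, in which the tool goes at most 62.5 mm and 10.7 degrees, less where a joint would pass 70% of its speed; a pose out of reach is approached as far as the arm can. A call with a gripper value outside its range is refused whole. The fingers move at their own pace and stop on an object; FORCE is the grip in N (left out, the last holds). Time passes only in rows, so rows that repeat a pose let the fingers close. It gives the time, the measured TCP pose, the force, the opening and the grip force at its end, in the units of the state.
- env.get_obs(): the state, without advancing time (a new reading comes with each control period).
- env.read_camera(name): name is "side" or "top" or "wrist"; returns the picture (400x640x3 uint8, red, green, blue); there is no depth.
- env.calibration(name): a dict with "camera_matrix" (3x3 intrinsics, pixels), "k1" (the pictures are not rectified: a ray, as slopes to the right and down, at radius r is drawn at 1 + k1 r^2 times it, then the intrinsics apply), "R" (3x3) and "t" (3): a world point X has camera coordinates R X + t. Camera axes: x right, y down, z forward; pixel columns grow to the right and rows downward; lengths in mm; the calibration is good to about 2 mm. A picture is of the moment at which its call begins: read the wrist's pose just before it. calibration takes no time and is no camera call; for the wrist camera it gives the pose at the moment of the call.
- env.finish_job(): hands the job in; it is judged then, once.
Trained networks look in the newest picture that a camera, given by its name, has taken for a name from the list of things; names that differ only in an ending like _2 or _b are one class to them, and where a whole thing is asked for, a point or a joint stands for the part that bears it (a point fixed in the world has none). Each returns a list of dicts, best first, with "score" (0 to 1); they miss things now and then, are a little off and sometimes report something else, mostly with a low value. They report only what shows in the picture. A call takes as long as a camera call.
- env.find_in(camera, target): "point" ([column, row] in pixels, amid what is visible of it).
The state is a dict: "clock": time; "joints": joint angles; "qd": joint speeds; "tau": joint torques, N m; "tool_pos": TCP position; "tool_rot": TCP orientation; "force": force on the tool from outside, world axes, zero at the start; "moment": the same for the moment, N m; "gripper_width": finger opening in mm; "finger_force": force on a finger pad.
Only numpy, scipy, OpenCV 4.12 (cv2) and the standard library are available. Lean on these libraries where they do the work, as an engineer would, in place of code of your own. Each camera call takes 0.05 s, during which the arm holds its last target. There are 200 camera calls.

## Working session

There is one attempt and no reset: what is moved stays moved. The work goes in short steps, Python scripts to look and compute and a shell command to move; the robot and the scene stay as the last step left them, time stands still between calls to the robot, and variables do not carry over. Pictures are saved under pics/ and viewed, at most 10 in all, crops included, and the job is handed in when it is done.

```bash
mkdir -p pics; cat > h.py <<'E'
import numpy as np,cv2
from rig import env
from scipy.spatial.transform import Rotation as Ro
def snap(c,f=None):
    im=env.read_camera(c)
    if f: cv2.imwrite('pics/'+f,im[:,:,::-1])
    return im
def ray(c,p):
    k=env.calibration(c);K=np.array(k["camera_matrix"]);R=np.array(k["R"]);t=np.array(k["t"])
    d=np.array([(p[0]-K[0,2])/K[0,0],(p[1]-K[1,2])/K[1,1]]);s=d.copy()
    for _ in range(20): s=d/(1+k["k1"]*(s@s))
    return -R.T@t, R.T@np.array([s[0],s[1],1])
def at_z(c,p,z):
    o,d=ray(c,p);return o+d*(z-o[2])/d[2]
def proj(c,X):
    k=env.calibration(c);K=np.array(k["camera_matrix"]);q=np.array(k["R"])@np.array(X)+np.array(k["t"])
    s=q[:2]/q[2];s=s*(1+k["k1"]*(s@s));return (K@[s[0],s[1],1])[:2]
def tri(a,b):
    A=0;B=0
    for o,d in (a,b):
        d=d/np.linalg.norm(d);P=np.eye(3)-np.outer(d,d);A=A+P;B=B+P@o
    return np.linalg.solve(A,B)
E
python3 - <<'E'
from h import *
np.set_printoptions(precision=2,suppress=True)
ob=env.get_obs();print(ob["clock"],ob["tool_pos"],Ro.from_rotvec(ob["tool_rot"]).as_matrix(),ob["force"])
for c in("top","side"):
    snap(c,c+'0.png')
    for n in("punch_top","bar","balance_stand","knife_edge","bar_mid"):
        r=env.find_in(c,n);print(c,n,[(np.round(x["point"],1),round(x["score"],2)) for x in r[:2]])
    k=env.calibration(c);print(-np.array(k["R"]).T@np.array(k["t"]),np.array(k["R"]))
print(env.get_obs()["clock"])
E
```

```text
0.0 [166.33 601.82 230.06] [[-0.96  0.27 -0.  ]
 [ 0.27  0.96 -0.  ]
 [ 0.   -0.   -1.  ]] [-0.97  0.16 -0.12]
top punch_top [(array([240.8, 206.3]), 0.63)]
top bar [(array([226.8, 211.6]), 0.98)]
top balance_stand [(array([248.6, 211.2]), 0.64)]
top knife_edge [(array([250.9, 210.2]), 0.71)]
top bar_mid [(array([229.2, 210.6]), 0.73)]
[ 373.64 -138.9   947.32] [[-0.01 -1.    0.03]
 [-0.98  0.01 -0.19]
 [ 0.19 -0.03 -0.98]]
side punch_top [(array([315.6, 158.7]), 0.51)]
side bar [(array([316.4, 186.2]), 0.59)]
side balance_stand [(array([323.3, 195.7]), 0.97)]
side knife_edge [(array([326. , 193.2]), 0.79)]
side bar_mid [(array([315.7, 184. ]), 0.73)]
[ 577.54 -925.94  711.32] [[ 1.    0.05  0.01]
 [ 0.04 -0.61 -0.79]
 [-0.04  0.79 -0.61]]
0.6
```

```bash
python3 - <<'E'
import cv2
a=cv2.imread('pics/top0.png');b=cv2.imread('pics/side0.png')
cv2.imwrite('pics/t0c.png',cv2.resize(a[120:300,100:380],(800,514),interpolation=2))
cv2.imwrite('pics/s0c.png',cv2.resize(b[100:290,190:470],(800,542),interpolation=2))
E
```

```text
(no output)
```

View pics/t0c.png

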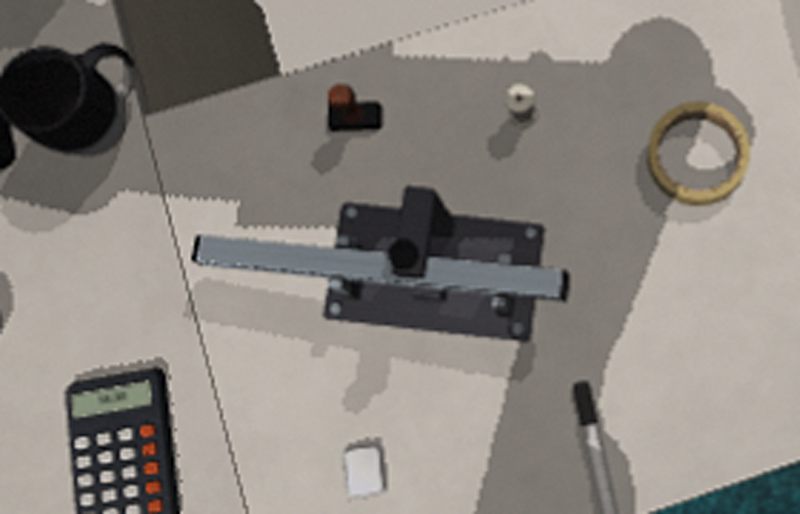

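View pics/s0c.png

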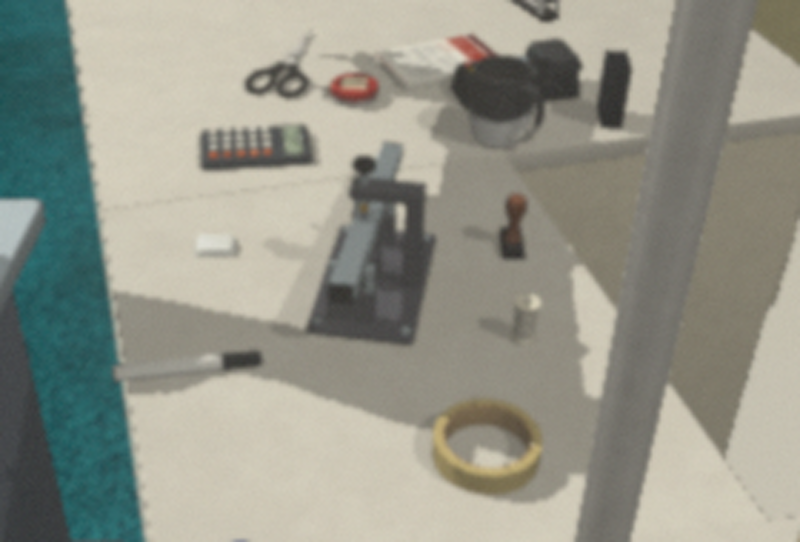

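View pics/top0.png

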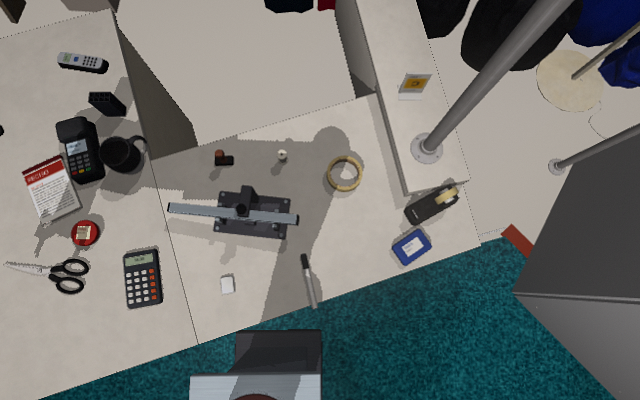

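```bash
python3 - <<'E'
from h import *
np.set_printoptions(precision=1,suppress=True)
f=lambda x,y:(x*.35+100,y*.35+120)
g=lambda x,y:(x*.35+190,y*.35+100)
C=[at_z("top",f(*p),10) for p in((343,203),(543,224),(525,340),(325,318))]
for c in C:print(c)
m=sum(C)/4;print("base mid",m)
print("yaw",[np.arctan2(*(-(a-b))[[0,1]]*[1,-1]) if 0 else np.arctan2(-(a-b)[0],(a-b)[1]) for a,b in((C[0],C[1]),(C[3],C[2]))])
print("knob",at_z("top",f(404,252),150),tri(ray("top",f(404,252)),ray("side",g(365,163))))
a=at_z("top",f(194,249),62);b=at_z("top",f(567,285),90);print("ends",a,b,a-b,np.linalg.norm(a-b))
print("px/mm side",proj("side",a)-proj("side",b), proj("side",a+[0,0,15])-proj("side",a))
E
```

```text
[607.5 100.4  10. ]
[586.7 -84.   10. ]
[479.4 -68.4  10. ]
[500.6 112.2  10. ]
base mid [543.5  15.   10. ]
yaw [np.float64(-0.11213979357428733), np.float64(-0.11722204025793642)]
knob [533.1  15.8 150. ] [534.6  16.3 148.6]
ends [554.3 213.4  62. ] [ 516.2 -109.    90. ] [ 38.1 322.4 -28. ] 325.8488966421535
px/mm side [ 18.1 -51.2] [ 0.1 -4. ]
```

```bash
python3 -m pendant '[[-0.474,-0.247,0,-0.16,0],[-0.474,-0.247,0,-0.16,0],[-0.474,-0.247,0,-0.16,0],[-0.474,-0.247,0,-0.16,0],[-0.474,-0.247,0,-0.16,0],[-0.474,-0.247,0,-0.16,0],[-0.474,-0.247,0,-0.16,0],[-0.474,-0.247,0,-0.16,0]]'; python3 -m pendant '[[0,0,0,0,0]]'; python3 - <<'E'
from h import *
ob=env.get_obs();print(ob["tool_pos"],Ro.from_rotvec(ob["tool_rot"]).as_matrix().round(3))
E
```

```text
clock: 1.6
tool_pos: [533.7, 259.9, 231.6]
tool_rot: [0.173, 3.136, 0.001]
force: [1.0, 1.2, -0.7]
gripper_width: -0.2
finger_force: 0.0
clock: 1.72
tool_pos: [534.8, 258.4, 231.3]
tool_rot: [0.181, 3.136, -0.001]
force: [-0.4, 0.3, -0.0]
gripper_width: -0.1
finger_force: 0.0
[534.81338824 258.44983122 231.25599636] [[-0.993  0.115  0.   ]
 [ 0.115  0.993 -0.001]
 [-0.    -0.001 -1.   ]]
```

```bash
python3 -m pendant '[[-0.024,-0.010,0.06,0,0],[-0.024,-0.015,0.12,0,0],[-0.024,-0.017,0.181,0,0],[-0.024,-0.017,0.181,0,0],[-0.024,-0.017,0.181,0,0]]'; python3 - <<'E'
from h import *
a=snap("top");b=snap("side")
cv2.imwrite('pics/m1.png',np.hstack([cv2.resize(a[150:270,140:340],(480,288),interpolation=2),cv2.resize(b[100:230,270:390],(266,288),interpolation=2)])[:,:,::-1])
E
```

```text
clock: 2.35
tool_pos: [555.5, 243.2, 52.9]
tool_rot: [0.171, 3.134, 0.002]
force: [0.6, 0.3, 0.7]
gripper_width: 0.2
finger_force: 0.0
```

View pics/m1.png

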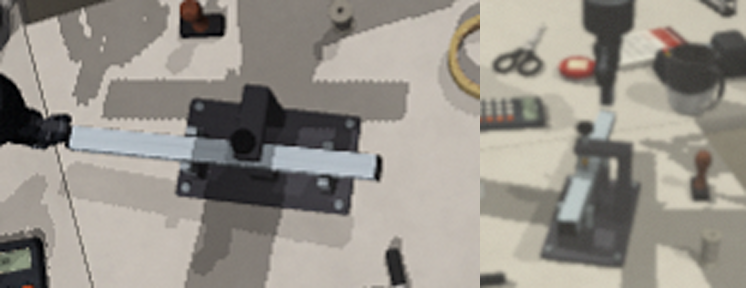

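```bash
python3 -m pendant '[[0,-0.004,0,0,0],[0,-0.006,0,0,0],[0,-0.008,0,0,0],[0,-0.010,0,0,0]]'; python3 -m pendant '[[0,-0.002,0,0,0],[0,-0.004,0,0,0],[0,-0.006,0,0,0],[0,-0.008,0,0,0],[0,-0.008,0,0,0]]';python3 - <<'E'
from h import *
a=snap("top");b=snap("side");w=snap("wrist")
cv2.imwrite('pics/m2.png',np.vstack([np.hstack([cv2.resize(a[150:270,140:340],(400,240),interpolation=2),cv2.resize(b[100:230,270:390],(222,240),interpolation=2),np.zeros((240,18,3),np.uint8)]),cv2.resize(w,(640,360),interpolation=3)])[:,:,::-1])
E
```

```text
clock: 2.95
tool_pos: [553.2, 231.8, 50.4]
tool_rot: [-0.173, -3.137, -0.0]
force: [-0.5, 0.2, -0.5]
gripper_width: 0.4
finger_force: 0.0
clock: 3.58
tool_pos: [552.5, 224.1, 50.4]
tool_rot: [0.172, 3.137, 0.0]
force: [0.6, 3.3, 0.6]
gripper_width: 0.3
finger_force: 1.7
```

View pics/m2.png

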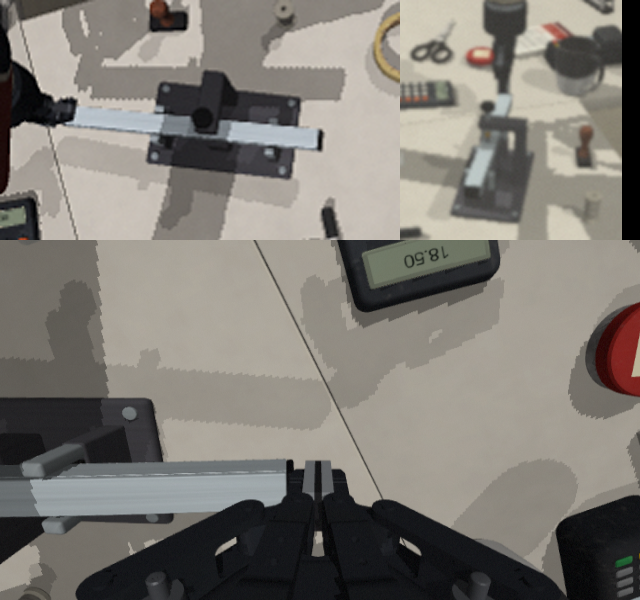

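```bash
cat >> h.py <<'E'
T={"top":(298.5,219.8,9),"side":(309.7,200,10)}
def track():
    r={}
    for c,(x,y,h) in T.items():
        ref=cv2.imread(f'pics/{c}0.png');x0,y0=int(round(x))-h,int(round(y))-h
        t=cv2.resize(ref[y0:y0+2*h,x0:x0+2*h],None,fx=6,fy=6,interpolation=2)
        im=snap(c)[:,:,::-1];m=30
        s=cv2.resize(im[y0-m:y0+2*h+m,x0-m:x0+2*h+m],None,fx=6,fy=6,interpolation=2)
        _,v,_,p=cv2.minMaxLoc(cv2.matchTemplate(s,t,cv2.TM_CCOEFF_NORMED))
        r[c]=(x+p[0]/6-m,y+p[1]/6-m,v)
    P=tri(ray("top",r["top"]),ray("side",r["side"]))
    ob=env.get_obs()
    print("t",round(ob["clock"],2),"end",P.round(1),"along",round(P[0]*.113+P[1]*.994,1),"v",round(r["top"][2],2),round(r["side"][2],2),"F",np.round(ob["force"],1),"tcp",np.round(ob["tool_pos"],1))
    # point from the side only, given push axis: height at that along
E
python3 -c "from h import *;track()"
python3 -m pendant '[[0,-0.0015,0,0,0],[0,-0.003,0,0,0],[0,-0.0045,0,0,0],[0,-0.006,0,0,0],[0,-0.0075,0,0,0],[0,-0.009,0,0,0],[0,-0.010,0,0,0]]'
python3 -c "from h import *;track()"
```

```text
t 3.83 end [ 495.9 -118.7  149.3] along -61.9 v 0.96 0.77 F [0.  3.4 0.6] tcp [552.4 224.1  50.3]
clock: 4.7
tool_pos: [551.5, 214.1, 50.5]
tool_rot: [0.173, 3.136, 0.0]
force: [0.5, 5.2, 2.8]
gripper_width: -0.2
finger_force: 2.7
t 4.8 end [ 496.1 -127.7  155.2] along -70.9 v 0.96 0.77 F [0.8 4.6 1.2] tcp [551.4 214.   50.5]
```

```bash

python3 -m pendant '[[0,0.005,0,0,0],[0,0.005,0,0,0],[0,0.005,0,0,0],[0,0.005,0,0,0],[0,0.005,0,0,0]]'
python3 - <<'E'
from h import *
track()
a=snap("top");b=snap("side");w=snap("wrist")
cv2.imwrite('pics/m3.png',np.vstack([np.hstack([cv2.resize(a[150:270,140:340],(400,240),interpolation=2),cv2.resize(b[100:230,270:390],(222,240),interpolation=2),np.zeros((240,18,3),np.uint8)]),cv2.resize(w[100:400,:480],(640,400)[:2],interpolation=2)[:340]])[:,:,::-1]) if 0 else cv2.imwrite('pics/m3.png',np.hstack([cv2.resize(b[140:220,280:350],(420,480),interpolation=2),cv2.resize(a[195:235,275:320],(380,480),interpolation=2)])[:,:,::-1])
cv2.imwrite('pics/side1.png',b[:,:,::-1]);cv2.imwrite('pics/top1.png',a[:,:,::-1])
E
```

```text
clock: 5.42
tool_pos: [551.8, 218.9, 50.2]
tool_rot: [-0.172, -3.137, 0.0]
force: [0.7, 1.1, -0.6]
gripper_width: 0.1
finger_force: 0.0
t 5.53 end [ 495.9 -127.7  155.1] along -70.9 v 0.96 0.77 F [-0.4 -0.4 -0.1] tcp [551.8 219.   50.3]
```

View pics/m3.png

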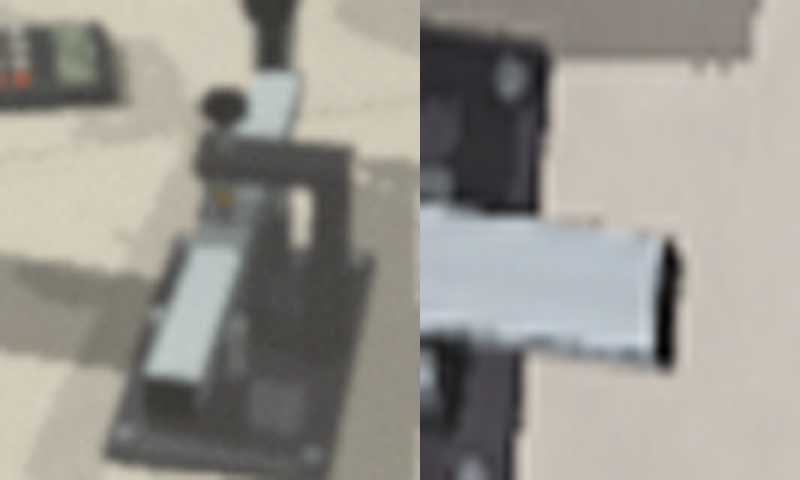

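```bash
sed -i "s/^T=.*/T={'top':(304.4,220.,8),'side':(309.7,203.3,8)}/; s/{c}0.png/{c}1.png/" h.py
python3 -m pendant '[[0,-0.003,0,0,0],[0,-0.005,0,0,0],[0,-0.0065,0,0,0],[0,-0.008,0,0,0],[0,-0.0095,0,0,0],[0,-0.011,0,0,0],[0,-0.012,0,0,0]]'
python3 -c "from h import *;track()"
python3 -m pendant '[[0,0.004,0,0,0],[0,0.004,0,0,0],[0,0.004,0,0,0],[0,0.004,0,0,0]]'
python3 -c "from h import *;track()"
```

```text
clock: 6.55
tool_pos: [550.6, 207.2, 50.5]
tool_rot: [0.172, 3.137, 0.0]
force: [0.2, 5.2, 0.5]
gripper_width: 0.2
finger_force: 2.1
t 6.65 end [ 518.2 -130.1   91.3] along -70.8 v 0.98 0.99 F [-0.   4.1  1.1] tcp [550.6 207.1  50.4]
clock: 7.15
tool_pos: [550.8, 210.9, 50.2]
tool_rot: [-0.172, -3.137, 0.001]
force: [0.8, -0.4, -0.9]
gripper_width: -0.2
finger_force: 0.0
t 7.25 end [ 518.2 -130.4   73.4] along -71.1 v 0.94 0.98 F [-0.6  0.1  0.1] tcp [550.9 211.   50.2]
```

```bash
python3 -m pendant '[[0,0.012,0,0,0],[0,0.012,0,0,0],[0,0.012,0,0,0],[0,0.012,0,0,0],[0,0.012,0,0,0],[0,0.012,0,0,0]]'
python3 -c "from h import *;track()"
python3 -m pendant '[[0,0,0,0,0],[0,0,0,0,0],[0,0,0,0,0],[0,0,0,0,0],[0,0,0,0,0],[0,0,0,0,0],[0,0,0,0,0],[0,0,0,0,0]]'
python3 - <<'E'
from h import *
track()
a=snap("top");b=snap("side");
cv2.imwrite('pics/m4.png',np.hstack([cv2.resize(b[140:220,280:350],(420,480),interpolation=2),cv2.resize(a[195:235,275:320],(380,480),interpolation=2)])[:,:,::-1])
# same physical +y end check
E
```

```text
clock: 8.0
tool_pos: [552.3, 223.0, 50.3]
tool_rot: [-0.173, -3.137, -0.0]
force: [-0.3, 0.1, -0.1]
gripper_width: -0.2
finger_force: 0.0
t 8.1 end [ 518.2 -130.9   78.8] along -71.5 v 0.96 0.99 F [-0.4  0.2 -0.1] tcp [552.3 223.   50.3]
clock: 9.1
tool_pos: [552.3, 223.1, 50.3]
tool_rot: [0.172, 3.137, -0.0]
force: [0.2, 0.3, -0.7]
gripper_width: -0.1
finger_force: 0.0
t 9.2 end [ 518.2 -130.4   76.8] along -71.1 v 0.96 0.99 F [-0.2 -0.1 -0.7] tcp [552.3 223.1  50.3]
```

View pics/m4.png

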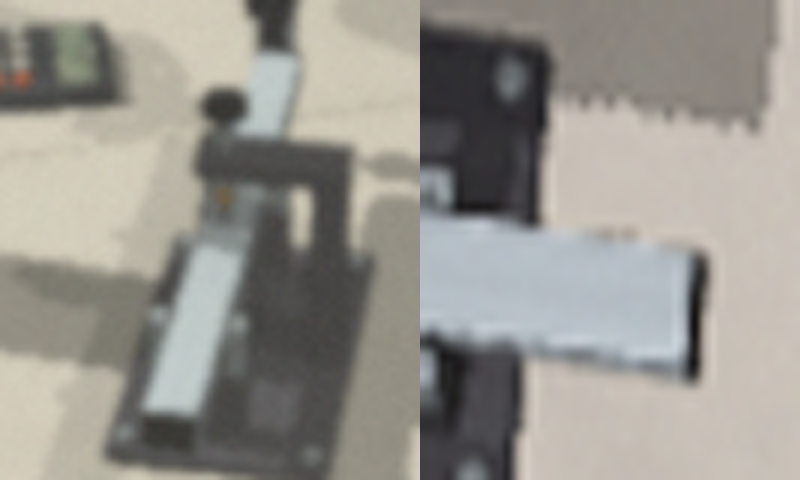

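```bash
python3 -m pendant '[[0,0.005,-0.06,0,0],[0,0.005,-0.12,0,0],[-0.002,-0.04,-0.15,0,0],[-0.004,-0.1,-0.15,0,0],[-0.006,-0.16,-0.15,0,0],[-0.006,-0.208,-0.15,0,0],[-0.006,-0.208,-0.14,0,0],[-0.006,-0.208,-0.13,0,0]]'
python3 - <<'E'
from h import *
a=snap("top");b=snap("side");w=snap("wrist");ob=env.get_obs();print(ob["clock"],ob["tool_pos"],ob["force"])
print("wrist",env.find_in("wrist","punch_top")[:1], "knob proj",proj("wrist",(534,16,152)),"tcp proj",proj("wrist",ob["tool_pos"]))
cv2.imwrite('pics/m5.png',np.hstack([cv2.resize(b[110:220,265:350],(371,480),interpolation=2),cv2.resize(w[100:400,190:450],(416,480),interpolation=2)])[:,:,::-1])
track()
E
```

```text
clock: 10.3
tool_pos: [535.4, 15.9, 179.7]
tool_rot: [-0.173, -3.137, -0.001]
force: [-1.1, 0.5, 0.3]
gripper_width: 0.5
finger_force: 0.0
10.45 [534.78839694  16.91320974 178.94097298] [-0.04904932  0.85094014 -0.63785404]
wrist [{'point': [320.2, 235.3], 'score': 0.87}] knob proj [316.42371086 238.60116308] tcp proj [318.0686578  259.92385798]
t 10.6 end [ 517.8 -130.6   78.1] along -71.3 v 0.83 0.94 F [-0.4 -0.2  0.3] tcp [535.7  16.6 180.5]
```

View pics/m5.png

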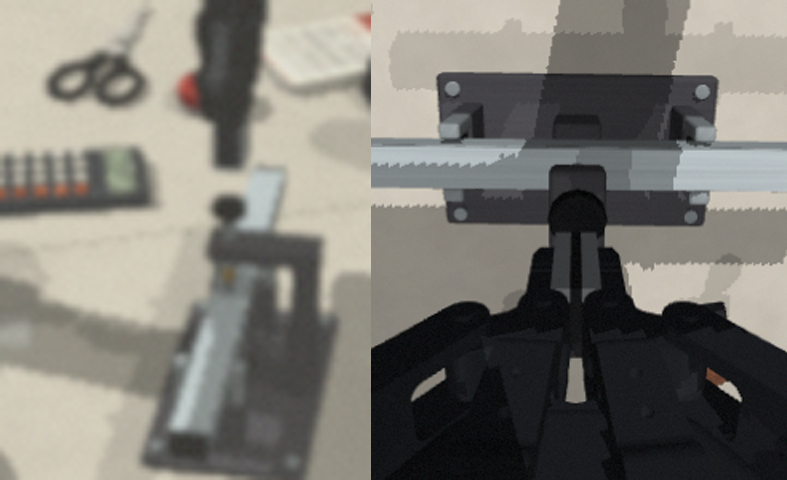

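```bash
python3 -m pendant '[[0,0,0.012,0,0],[0,0,0.022,0,0],[0,0,0.025,0,0],[0,0,0.027,0,0],[0,0,0.028,0,0],[0,0,0.029,0,0],[0,0,0.030,0,0]]' | egrep 'pos|force:'; python3 -m pendant '[[0,0,0.0005,0,0],[0,0,0.001,0,0]]'| egrep 'pos|force:'; python3 -m pendant '[[0,0,0.0005,0,0],[0,0,0.001,0,0]]'| egrep 'pos|force:'
```

```text
tool_pos: [535.7, 15.6, 150.6]
force: [0.4, 0.2, 0.1]
finger_force: 0.1
tool_pos: [535.6, 15.6, 149.4]
force: [0.2, 0.3, -0.7]
finger_force: 0.2
tool_pos: [535.5, 15.6, 148.4]
force: [-0.6, -0.6, 0.6]
finger_force: 0.3
```

```bash
for i in 1; do python3 -m pendant '[[0,0,0.0005,0,0],[0,0,0.0005,0,0]]'| egrep 'pos|force:'; python3 -m pendant '[[0,0,0.0005,0,0],[0,0,0.0005,0,0]]'| egrep 'pos|force:'; python3 -m pendant '[[0,0,0.0005,0,0],[0,0,0.0005,0,0]]'| egrep 'pos|force:';  python3 -m pendant '[[0,0,0.0005,0,0],[0,0,0.0005,0,0]]'| egrep 'pos|force:'; done; cat > fz.py <<'E'
from h import *
r=[]
for _ in range(4):
    snap("top");o=env.get_obs();r.append([o["force"][2],o["finger_force"],o["tool_pos"][2]])
print(o["clock"],np.mean(r,0).round(2))
E
python3 fz.py
```

```text
tool_pos: [535.5, 15.7, 147.8]
force: [0.3, 0.2, 0.2]
finger_force: 0.3
tool_pos: [535.5, 15.7, 147.3]
force: [0.7, -0.2, 1.1]
finger_force: 0.4
tool_pos: [535.5, 15.7, 146.9]
force: [-0.5, 0.4, 1.9]
finger_force: 0.7
tool_pos: [535.5, 15.7, 146.5]
force: [-0.2, 0.2, 2.4]
finger_force: 1.1
13.175 [  2.31   1.12 146.45]
```

```bash
python3 -m pendant '[[0,0,0.0005,0,0],[0,0,0.0005,0,0]]'| egrep 'pos|force:'; python3 -m pendant '[[0,0,0.0005,0,0],[0,0,0.0005,0,0]]'| egrep 'pos|force:'; python3 fz.py
```

```text
tool_pos: [535.5, 15.7, 145.9]
force: [-0.7, -0.2, 3.5]
finger_force: 1.6
tool_pos: [535.5, 15.6, 145.5]
force: [-1.7, -0.4, 3.4]
finger_force: 2.0
13.875 [  4.1    2.   145.45]
```

```bash
python3 -c "from h import *;track()"; python3 -m pendant '[[0,0,0.0003,0,0],[0,0,0.0003,0,0],[0,0,0.0003,0,0]]'| egrep 'pos|force:'; python3 -m pendant '[[0,0,-0.001,0,0],[0,0,-0.002,0,0],[0,0,-0.004,0,0],[0,0,-0.006,0,0],[0,0,-0.009,0,0],[0,0,-0.015,0,0],[0,0,-0.03,0,0],[0,0,-0.06,0,0]]'| egrep 'pos|force:';python3 -m pendant '[[0,0,-0.05,0,0],[0,0,-0.05,0,0],[0,0,-0.05,0,0],[0,0,-0.05,0,0],[0,0,-0.05,0,0],[0,0,-0.05,0,0],[0,0,-0.05,0,0],[0,0,-0.05,0,0]]'| egrep 'pos|force:'; python3 - <<'E'
from h import *
track()
a=snap("top");b=snap("side")
cv2.imwrite('pics/m6.png',np.hstack([cv2.resize(b[110:220,265:350],(371,480),interpolation=2),cv2.resize(a[195:235,275:320],(380,480),interpolation=2)])[:,:,::-1])
E
```

```text
t 13.97 end [ 518.3 -130.9   77.7] along -71.5 v 0.96 0.99 F [-1.  -0.1  5.1] tcp [535.5  15.7 145.4]
tool_pos: [535.5, 15.7, 145.1]
force: [0.4, 0.6, 4.6]
finger_force: 2.3
tool_pos: [534.6, 15.8, 205.0]
force: [-0.3, -0.6, 1.5]
finger_force: 0.0
tool_pos: [535.4, 15.7, 254.9]
force: [0.9, -0.8, 1.4]
finger_force: 0.0
t 16.45 end [ 518.7 -130.1   78.2] along -70.7 v 0.8 0.97 F [ 0.5 -0.2  0.1] tcp [535.5  15.7 255.1]
```

View pics/m6.png

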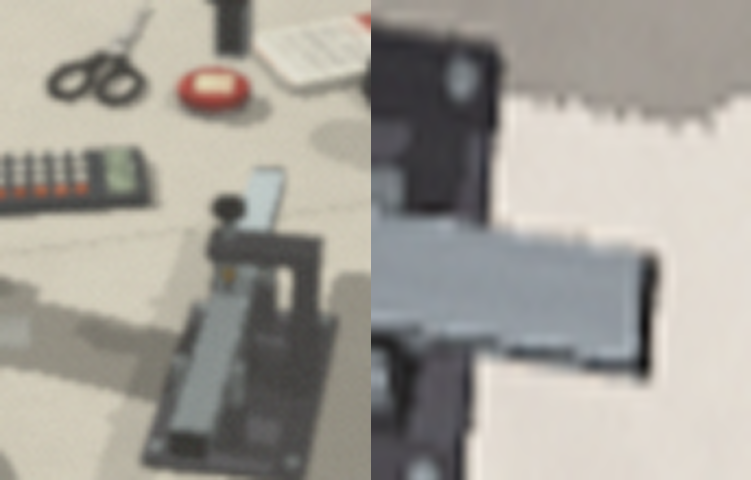

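The bar is still level, with its near end at about (190,440) in the crop and 78 mm high. The punch knob at (229,208) is where it was before the press. I'm handing the job in.

```bash
python3 -c "from h import *;print(env.finish_job())"
```

```text
the job is handed in; nothing more can be done
None
```

I slid the bar about 17 mm until it settled level on its own, and pressed the punch to about 4.6 N on the knob. The last pictures, before hand-in at about 16.5 s, show the punch back up and the bar still balancing level. The hand-in returned no verdict.

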